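Index the fitter's turntable to its next station

TASK

Turn the part on the indexing turntable to its next station: pull the sprung index pin up by its black knob, swing the turntable counter-clockwise seen from above, and let the pin drop fully home into the next hole, the one in the yellow tile (its segment is adjustable, so find the hole by feel). Never force the pin against the index plate or the sides of its holes, and leave the things lying around untouched.

Things in the scene. Friction and masses are not known exactly. Their poses are not given: they have to be found in the camera images.
- fixture: Blue round base, 300 mm in diameter, bolted to the bench. Origin: centre of its underside, on the turntable's upright pivot; z up; its +x axis points to the home hole. Heights above the bench: base 33 mm, index plate 45 mm, turntable disc 64 mm, clamped part 92 mm, knob top 118 mm with the pin home.
- index_plate: Arc-shaped index plate on the base, same origin and axes as the fixture, 92 to 128 mm from the pivot. All holes lie on a circle of radius 110 mm about the pivot; each is 12 mm in diameter, through the 12 mm thick plate, in the middle of a tile 26 mm long and 36 mm wide. The steel part, top at 44.6 mm, has the home hole; the rest is an aluminium segment with a yellow and a red tile.
- home_hole (a point): Mouth of the home hole (steel tile) at angle 0, where the pin starts.
- next_nominal (a point): Nominal place of the yellow tile's hole: 60 degrees counter-clockwise from home, on the plate's top. The segment is clamped anywhere within 0.1 rad (11 mm along the circle) either way of nominal, differently each time and not measured; the true hole must be felt for. The red tile's hole is exactly 30 degrees past the yellow one.
- pivot (a point): Point on the turntable's pivot at the height of the segment's top (45 mm). From 24 degrees before the yellow hole to 14 degrees past the red one that top is flat apart from the holes, so that the pin can slide on it; at its near end is a step up of 0.4 mm from the steel part. The segment's clamp holds against normal forces on the pin.
- plunger: Sprung index pin with its black knob (purple dot on top), on a lug of the turntable 110 mm from the pivot. Knob: upright cylinder 28 mm in diameter, 30 mm high; origin at its centre, 103 mm above the bench with the pin home, 111 mm with the pin resting on the segment. It can be held from above: nothing within 40 mm beside it along the turning circle above 66 mm, but a barrel 22 mm wide under it.
- pin_tip (a point): Hemispherical tip of the steel pin, 10 mm in diameter, 67 mm below the knob's centre; 9 mm deep in the hole when home (36 mm above the bench). The pin only slides up and down, at most 16 mm, and is clear of the plate when 10 mm up. Spring and weight push it down with 7 N at home, 11 N fully up; let go, it drops at about 0.1 m/s.
- turntable (a joint): Angle of the steel turntable (168 mm disc with a clamped aluminium housing) about its upright pivot, rad. 0: pin over the home hole; grows counter-clockwise seen from above; stops at -0.05 and 1.85. It turns with about 2 N of drag at the knob plus 1 to 2 N when the pin rides on the plate, and stays where it is left. With the pin in a hole it has about 1 mm of play at the knob either way.
- bin: Purple open parts bin 110 x 150 x 60 mm, loose on the bench, a bystander. Origin: centre of its underside.
- wrench: Steel wrench 170 mm long lying on the bench, a bystander. Origin: on the bench below it.
- oil: Yellow bottle 44 mm in diameter, 110 mm high, red cap, standing on the bench, a bystander. Origin: centre of its underside.
- bearing: Steel bearing ring 52 mm in diameter, 15 mm high, lying on the bench, a bystander. Origin: centre of its underside.

How it is judged (in metres and radians):
On the way, in this order (a step that is already met when the one before it is completed fails the run):
1. the pin is pulled out of the home hole (raised more than 7 mm) (z of plunger in the frame of fixture above 0.11 m and value of joint turntable below 0.15 rad), for 0.1 s.
2. the turntable is swung more than 40 degrees towards the next hole (value of joint turntable above 0.7 rad and z of plunger in the frame of fixture above 0.108 m), for 0.1 s.
At the end, for the whole second after the job is handed in: the pin is home in the yellow tile's hole (knob centre within 2 mm of its home height, 103 mm), the turntable between 0.92 and 1.18 rad and at rest (z of plunger in the frame of fixture below 0.105 m and value of joint turntable between 0.92 and 1.18 rad and velocity of joint turntable between -0.02 and 0.02 rad/s); the robot touches nothing.
It fails at once if the pin presses on the index plate or the sides of its holes with more than 25 N (contact force between plunger and index_plate above 25 N).
It fails at once if a bystander is moved by more than 20 mm (distance of any of bin, wrench, oil, bearing from where it was at the start of the episode above 0.02 m).
It also fails if it takes over 43 s, if anything falls off the work surface, if the arm or the gripper's body presses on something with over 40 N, if the wrist force passes 120 N, or if a joint passes its speed limit or range.

ROBOT

A 6-joint arm with a two-finger parallel gripper is mounted at the origin on the work surface. World frame = base frame: x ahead of the robot, y to its left, z up, the work surface at z = 0. Lengths are in mm, angles in degrees, forces in N, time in s.
With the tool pointing down it reaches from about 350 to 850 mm from the base axis. Payload 8.1 kg.
Tool frame: the origin (TCP) lies at the very end of the fingers, on their centre line; the grasp point (between the pads) lies 19 mm behind it; z points along the fingers, y is the line along which they close (so a half turn about z gives the same grasp; the last joint's range is limited). The gripper opens to 85 mm and grips with 20 to 120 N. Pads are 22 mm wide; open, the fingers measure 114 mm over their backs; the gripper's body (76 mm by 85 mm) begins 54 mm behind the grasp point. The pads swing forward as they close: fully open they stand 13 mm farther back than shut.
Start: joints at [-78.404, 7.471, 85.268, -0, 87.261, -4.893], TCP at [170.326, -575.321, 231.292] pointing down, gripper open.
Joint ranges: [-169.43, 169.43], [-51.17, 129.36], [1.28, 143.12], [-76.62, 256.62], [0, 156.53], [-152.29, 152.29]. Speed limits (degrees/s): [136.94, 136.94, 159.86, 180, 180, 180].

INTERFACE

Orientations are given as [roll, pitch, yaw] about the fixed x, y, z axes, in that order (R = Rz(yaw) Ry(pitch) Rx(roll)).
In Python, from bench import * gives the robot as it stands.
- The arm moves only by the tool play_rows, never from a script. Its argument "increments" is a list of rows, each a list of 3 entries, a list of its own where there are three numbers: the gripper's target within -1 to 1 (fully open at 1, half-way at 0, shut at -1), then the shift along the tool's x, y, z in mm, then the turn about the tool's z in rad. A call has 1 to 12 rows; each row shifts and turns the commanded pose from where the row before left it, along the tool's axes as they then stand; what a row does not reach is not made up. A row lasts 1/12 s, in which the tool goes at most 41.7 mm and 7.16 degrees, less where a joint would pass 70% of its speed; a pose out of reach is approached as far as the arm can. A call is refused whole if a number of a shift passes 41.7 or a number of a turn 0.125, either way. A call with a gripper value outside its range is refused whole. The fingers move at their own pace and stop on an object; "force" is the grip in N (left out, the last holds). Time passes only in rows, so rows that do not move let the fingers close. It gives the time, the measured TCP pose, the force, the opening and the grip force at its end, in the units of the state.
- sense(): the state, without advancing time (a new reading comes with each control period).
- snapshot(name): name is "side" or "top" or "wrist"; returns a dict with "color" (420x560x3 uint8, red, green, blue), "intrinsics" (3x3 intrinsics, pixels), "world_from_camera" (4x4, takes a point from camera to world coordinates). Camera axes: x right, y down, z forward; pixel columns grow to the right and rows downward; lengths in mm; the calibration is good to about 2 mm. A picture is of the moment at which its call begins. There is no depth.
- hand_in(): hands the job in; it is judged then, once.
Trained networks look in a picture, given as the dict that the camera call returned (one of the last four; its "shot" number tells which), for a name from the list of things; names that differ only in an ending like _2 or _b are one class to them, and where a whole thing is asked for, a point or a joint stands for the part that bears it (a point fixed in the world has none). Each returns a list of dicts, best first, with "p" (0 to 1); they miss things now and then, are a little off and sometimes report something else, mostly with a low value. They report only what shows in the picture. A call takes as long as a camera call.
- find_in(query, picture): "xyz" ([x, y, z] in mm, in the coordinates of the camera as it stood for that picture, good to about 4 mm: the middle of the surface that is visible of it).
- regions_of(query, picture): "mask" (420x560 bool, what is visible of it).
- pinpoint(query, picture): "xyz" ([x, y, z] in mm, in the coordinates of the camera as it stood for that picture, good to about 4 mm: a listed point, or the origin of a listed thing).
The state is a dict: "time": time; "joint_pos": joint angles; "qd": joint speeds; "joint_efforts": joint torques, N m; "tool_pos": TCP position; "tcp_rot": TCP orientation; "ft_force": force on the tool from outside, world axes, zero at the start; "wrist_torque": the same for the moment, N m; "finger_gap": finger opening in mm; "grip_force": force on a finger pad.
Only numpy, scipy, OpenCV 4.12 (cv2) and the standard library are available. Lean on these libraries where they do the work, as an engineer would, in place of code of your own. Each camera call takes 0.05 s, during which the arm holds its last target. There are 200 camera calls.

## Working session

There is one attempt and no reset: what is moved stays moved. The work goes in short steps, Python scripts to look and compute and a tool call to move; the robot and the scene stay as the last step left them, time stands still between calls to the robot, and variables do not carry over. Pictures are saved under pics/ and viewed, at most 10 in all, crops included, and the job is handed in when it is done.

Besides the shell and the picture viewer there is one more tool, called by a JSON object that holds its "api" and its "payload". play_rows: Moves the arm, as the interface text tells. Its arguments: {"type":"object","properties":{"increments":{"type":"array","items":{"type":"array"}},"force":{"type":"number"}},"required":["increments"]}

```bash
mkdir -p pics; cat > h.py <<'E'
from bench import *
import numpy as np, cv2
def W(pic,p): 
    T=np.array(pic["world_from_camera"]); return (T@np.append(p,1))[:3]
def ray(pic,u,v,z):
    T=np.array(pic["world_from_camera"]);K=np.array(pic["intrinsics"])
    d=T[:3,:3]@np.linalg.solve(K,[u,v,1.]);o=T[:3,3];return o+d*(z-o[2])/d[2]
def save(pic,n): cv2.imwrite("pics/"+n,pic["color"][:,:,::-1])
E
python3 - <<'E'
from h import *
s=sense();print(s)
for c in ("top","side"):
    p=snapshot(c);save(p,c+"1.png")
    for q in ("fixture","plunger","home_hole","next_nominal","pivot","pin_tip"):
        for r in pinpoint(q,p)[:1]: print(c,q,r["p"],W(p,r["xyz"]).round(1))
E
```

```text
{'time': 0.0, 'joint_pos': array([-7.84036613e+01,  7.51343856e+00,  8.53290346e+01,  6.26687516e-04,
        8.72611718e+01, -4.89215421e+00]), 'qd': array([-0.01480702, -0.03878815,  0.0477491 ,  0.06917552,  0.05577061,
       -0.04001408]), 'joint_efforts': array([-2.82697212e-03, -5.69395173e+01, -5.00560462e+01, -6.62418315e-04,
        1.45097214e-02,  2.37027422e-05]), 'tool_pos': array([ 170.21873776, -574.7833616 ,  230.26417566]), 'tcp_rot': array([-1.79896786e+02, -9.46252606e-03,  1.64884539e+01]), 'ft_force': array([ 0.44001809, -1.14599575, -0.05338102]), 'wrist_torque': array([0.04851199, 0.00960923, 0.01483969]), 'grip_force': 0.0, 'finger_gap': 85.00751248995698}
top fixture 0.61 [571.2 -76.2  -3.8]
top plunger 0.56 [ 671.9 -123.4   99.6]
top home_hole 0.89 [ 673.7 -127.5   46.2]
top pivot 0.78 [569.  -77.7  44.5]
side fixture 0.73 [ 5.714e+02 -7.390e+01  5.000e-01]
side plunger 0.53 [ 667.3 -124.5  102. ]
side home_hole 0.76 [ 673.5 -123.2   42.5]
side next_nominal 0.98 [662.7 -11.2  45.9]
side pivot 0.57 [572.8 -72.4  43.7]
```

View pics/top1.png

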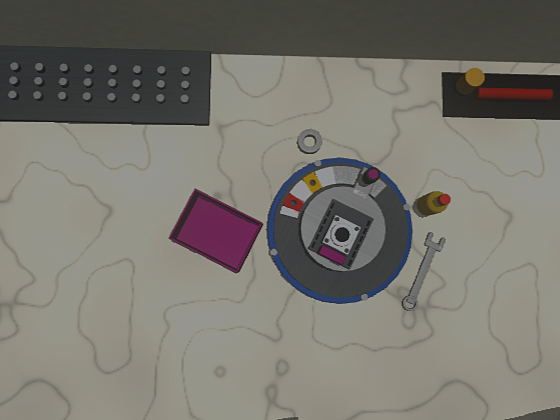

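View pics/side1.png

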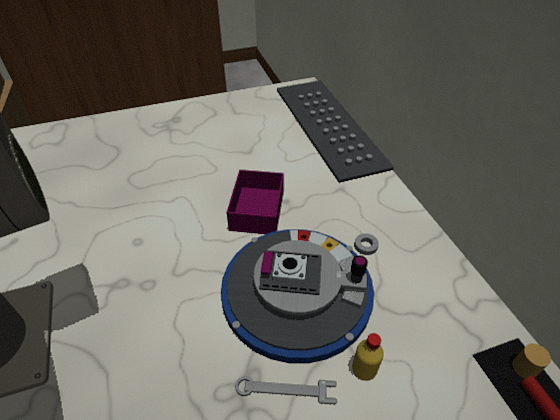

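The top view shows the fixture at about (340,230), the knob at (372,174), the yellow tile at (313,182) and the red tile at (291,203). The oil bottle is at (435,203) and the bin at (215,232). The side view agrees, with the knob at (359,263).

```bash
python3 - <<'E'
from h import *
p=snapshot("top");q=snapshot("side")
for n,c in (("top",p),("side",q)):
    im=c["color"].astype(int);hsv=cv2.cvtColor(c["color"],cv2.COLOR_RGB2HSV)
    for r in regions_of("plunger",c)[:1]:
        m=r["mask"]&(hsv[...,1]>120)&(hsv[...,2]>50); v,u=np.nonzero(m); print(n,m.sum(),u.mean(),v.mean(),ray(c,u.mean(),v.mean(),118).round(1))
    for nm in ("plunger","home_hole","pivot","oil"):
        for r in pinpoint(nm,c)[:1]: print(nm,r["p"],W(c,r["xyz"]).round(1))
# base circle fit, blue
hsv=cv2.cvtColor(p["color"],cv2.COLOR_RGB2HSV)
m=((hsv[...,0]>100)&(hsv[...,0]<125)&(hsv[...,1]>150)).astype(np.uint8)
c=max(cv2.findContours(m,0,1)[0],key=cv2.contourArea);e=cv2.fitEllipse(c);print(e,ray(p,*e[0],33).round(1))
m=((hsv[...,0]>18)&(hsv[...,0]<32)&(hsv[...,1]>150)&(hsv[...,2]>100));m[:,340:]=0;m[:150]=0
v,u=np.nonzero(m);print(len(u),ray(p,u.mean(),v.mean(),45).round(1))
E
```

```text
top 70 373.01428571428573 173.4857142857143 [ 672.3 -124.   118. ]
home_hole 0.67 [ 676.6 -125.6   45.2]
pivot 0.65 [573.5 -75.7  44.5]
oil 0.96 [ 627.5 -265.9   -0. ]
side 71 359.80281690140845 260.5492957746479 [ 671.3 -119.9  118. ]
plunger 0.59 [ 670.2 -124.7  102.9]
home_hole 0.85 [ 674.  -123.1   47.5]
pivot 0.61 [573.9 -74.3  45.3]
oil 0.97 [ 627.2 -267.5    5.2]
((325.78021240234375, 257.5246887207031), (78.16619110107422, 109.84428405761719), 118.09112548828125) [515.1 -46.1  33. ]
184 [666.1 -16.4  45. ]
```

{"api": "play_rows", "payload": {"increments": [[0.2,[0,0,0],0.123],[0.2,[0,0,0],0.123],[0.2,[0,0,0],0.123],[0.2,[0,0,0],0.123],[0.2,[0,0,0],0.123],[0.2,[0,0,0],0.123],[0.2,[0,0,0],0]]}}

```text
time: 1.88
tool_pos: [170.3, -575.3, 231.3]
tcp_rot: [-180.0, 0.0, -26.1]
ft_force: [0.6, -0.1, -0.6]
finger_gap: 51.1
grip_force: 0.0
```

{"api": "play_rows", "payload": {"increments": [[0.2,[14,-34.8,0],0],[0.2,[14,-34.8,0],0],[0.2,[14,-34.8,0],0],[0.2,[14,-34.8,0],0],[0.2,[14,-34.8,0],0],[0.2,[14,-34.8,0],0],[0.2,[14,-34.8,0],0],[0.2,[14,-34.8,0],0],[0.2,[14,-34.8,0],0],[0.2,[14,-34.8,0],0],[0.2,[14,-34.8,0],0],[0.2,[14,-34.8,0],0]]}}

```text
time: 2.88
tool_pos: [504.5, -270.9, 231.5]
tcp_rot: [180.0, -0.0, -25.5]
ft_force: [0.0, -0.6, 0.6]
finger_gap: 50.9
grip_force: 0.0
```

{"api": "play_rows", "payload": {"increments": [[0.2,[14,-34.8,0],0],[0.2,[14,-34.8,0],0],[0.2,[14,-34.8,0],0],[0.2,[14,-34.8,0],0],[0.2,[14,-34.8,0],0],[0.2,[13,-34.8,0],0],[0.2,[0,0,0],0],[0.2,[0,0,0],0]]}}

```text
time: 3.55
tool_pos: [669.8, -118.5, 230.3]
tcp_rot: [180.0, 0.1, -25.4]
ft_force: [-0.2, -0.7, -0.0]
finger_gap: 51.4
grip_force: 0.0
```

```bash
python3 - <<'E'
from h import *
s=sense();print(s["tool_pos"],s["tcp_rot"],s["joint_pos"])
p=snapshot("wrist");save(p,"w1.png")
for nm in ("plunger","home_hole","pivot","next_nominal","fixture"):
    for r in pinpoint(nm,p)[:1]: print(nm,r["p"],W(p,r["xyz"]).round(1))
hsv=cv2.cvtColor(p["color"],cv2.COLOR_RGB2HSV)
for r in regions_of("plunger",p)[:1]:
    m=r["mask"]&(hsv[...,1]>120)&(hsv[...,2]>50); v,u=np.nonzero(m); print(m.sum(),u.mean(),v.mean(),ray(p,u.mean(),v.mean(),118).round(1))
m=((hsv[...,0]>18)&(hsv[...,0]<32)&(hsv[...,1]>150)&(hsv[...,2]>100)).astype(np.uint8)
n,l,st,c=cv2.connectedComponentsWithStats(m)
for i in range(1,n):
    if st[i,4]>100: print(st[i],c[i],ray(p,*c[i],45).round(1))
E
```

```text
[ 669.76555673 -118.4790541   230.26559573] [ 1.79991363e+02  6.91274403e-02 -2.53752017e+01] [-1.43512615e+01  2.00029648e+01  7.08538715e+01  4.74163098e-03
  8.92126670e+01  1.01023867e+02]
plunger 0.69 [ 671.4 -121.5  105.3]
home_hole 0.86 [ 670.5 -120.2   49. ]
pivot 0.63 [570.8 -69.6  48.7]
next_nominal 0.62 [661.  -16.2  44.3]
fixture 0.94 [572.  -73.2   3.1]
413 287.86682808716705 202.46489104116222 [ 670.2 -122.5  118. ]
[ 420  142   48   48 1328] [439.46460843 164.67846386] [ 622.8 -266.2   45. ]
[177 214  40  33 621] [196.04508857 230.89049919] [665.1 -15.2  45. ]
```

View pics/w1.png

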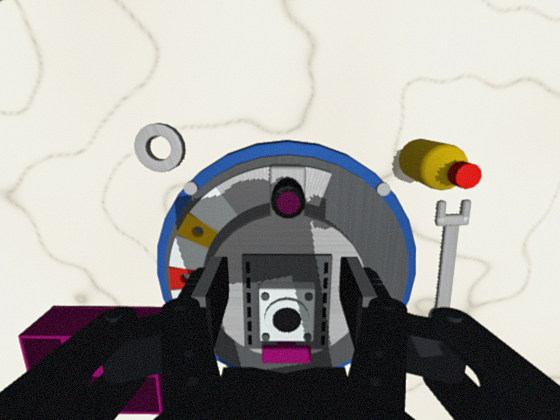

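The wrist view shows the purple dot at (288,202) and the yellow tile's hole at (198,232), which puts the tile about 58° from home. The bystanders are clear of the descent.

{"api": "play_rows", "payload": {"increments": [[0.2,[2.8,3.1,0],0.014],[0.2,[0,0,20],0],[0.2,[0,0,20],0],[0.2,[0,0,20],0],[0.2,[0,0,20],0],[0.2,[0,0,15],0],[0.2,[0,0,15],0],[0.2,[0,0,12],0],[0.2,[0,0,12],0],[0.2,[0,0,9],0],[0.2,[0,0,0],0],[0.2,[0,0,0],0]]}}

```text
time: 4.9
tool_pos: [669.8, -124.5, 87.9]
tcp_rot: [180.0, 0.0, -26.6]
ft_force: [0.3, 0.4, 0.7]
finger_gap: 51.5
grip_force: 0.0
```

```bash
python3 - <<'E'
from h import *
p=snapshot("wrist");save(p,"w2.png")
for i in range(1):
    s=sense();print(s["tool_pos"],s["tcp_rot"],s["ft_force"])
hsv=cv2.cvtColor(p["color"],cv2.COLOR_RGB2HSV)
for r in regions_of("plunger",p)[:1]:
    m=r["mask"]&(hsv[...,1]>120)&(hsv[...,2]>50); v,u=np.nonzero(m); print(m.sum(),u.mean(),v.mean(),ray(p,u.mean(),v.mean(),118).round(1))
m=((hsv[...,0]>18)&(hsv[...,0]<32)&(hsv[...,1]>150)&(hsv[...,2]>100)).astype(np.uint8)
n,l,st,c=cv2.connectedComponentsWithStats(m)
for i in range(1,n):
    if st[i,4]>100: print(st[i],c[i],ray(p,*c[i],45).round(1))
E
```

```text
[ 670.44262451 -124.66595713   88.89108898] [-1.79992589e+02 -4.12673138e-02 -2.65987320e+01] [-0.38708351  0.67127882  0.35698787]
1549 276.98127824402843 306.9102646868948 [ 670.3 -122.1  118. ]
[ 514  160   46   91 3004] [540.30559254 209.85319574] [ 618.1 -265.2   45. ]
[106 288  53  28 569] [128.33040422 302.29876977] [674.1 -17.1  45. ]
```

View pics/w2.png

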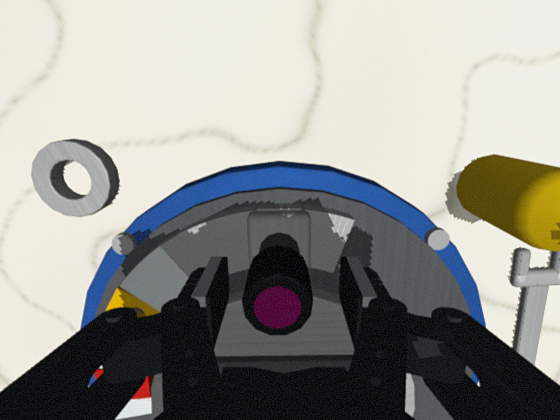

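The knob sits at (277,307), between fingers whose midpoint is at about u=284. I'll shift about 2 mm and close.

{"api": "play_rows", "payload": {"increments": [[0.2,[-0.5,-2.4,0],0],[-0.1,[0,0,0],0],[-0.25,[0,0,0],0],[-0.28,[0,0,0],0],[-0.32,[0,0,0],0],[-0.36,[0,0,0],0],[-0.4,[0,0,0],0],[-0.5,[0,0,0],0],[-0.6,[0,0,0],0],[-0.6,[0,0,0],0]], "force": 45}}

```text
time: 5.83
tool_pos: [670.8, -122.2, 88.7]
tcp_rot: [-180.0, -0.0, -26.6]
ft_force: [-1.6, 1.4, 4.6]
finger_gap: 26.5
grip_force: 44.1
```

{"api": "play_rows", "payload": {"increments": [[-0.6,[0,0,-2],0],[-0.6,[0,0,-2],0],[-0.6,[0,0,-2],0],[-0.6,[0,0,-2],0],[-0.6,[0,0,-2],0],[-0.6,[0,0,-2],0],[-0.6,[0,0,0],0],[-0.6,[0,0,0],0]]}}

```text
time: 6.5
tool_pos: [670.7, -122.2, 98.6]
tcp_rot: [-180.0, 0.0, -26.6]
ft_force: [7.7, -1.1, -10.3]
finger_gap: 26.5
grip_force: 44.9
```

```bash
cat >> h.py <<'E'
def knob(n="side"):
    c=snapshot(n);hsv=cv2.cvtColor(c["color"],cv2.COLOR_RGB2HSV)
    for r in pinpoint("plunger",c)[:1]: print(n,r["p"],W(c,r["xyz"]).round(1))
    return c
E
python3 - <<'E'
from h import *
knob();knob("wrist")
s=sense();print(s["tool_pos"],s["ft_force"])
E
```

```text
side 0.51 [ 668.6 -123.   112.4]
wrist 0.75 [ 668.2 -122.3  115.2]
[ 670.67006853 -122.21559399   98.49523468] [  6.55511721  -1.17504339 -10.42876758]
```

{"api": "play_rows", "payload": {"increments": [[-0.6,[0,0,-1],0],[-0.6,[-0.1,-4,0],-0.036],[-0.6,[-0.14,-5.5,0],-0.05],[-0.6,[-0.14,-5.5,0],-0.05],[-0.6,[-0.14,-5.5,0],-0.05],[-0.6,[-0.14,-5.5,0],-0.05],[-0.6,[-0.14,-5.5,0],-0.05],[-0.6,[-0.14,-5.5,0],-0.05],[-0.6,[-0.14,-5.5,0],-0.05],[-0.6,[-0.14,-5.5,0],-0.05],[-0.6,[0,0,0],0],[-0.6,[0,0,0],0]]}}

```text
time: 7.7
tool_pos: [681.5, -75.5, 99.4]
tcp_rot: [-180.0, 0.1, -1.7]
ft_force: [2.9, 0.3, -11.0]
finger_gap: 26.6
grip_force: 45.0
```

{"api": "play_rows", "payload": {"increments": [[-0.6,[-0.07,-3.8,0],-0.035],[-0.6,[-0.14,-5.5,0],-0.05],[-0.6,[-0.14,-5.5,0],-0.05],[-0.6,[-0.14,-5.5,0],-0.05],[-0.6,[-0.14,-5.5,0],-0.05],[-0.6,[-0.14,-5.5,0],-0.05],[-0.6,[-0.14,-5.5,0],-0.05],[-0.6,[-0.14,-5.5,0],-0.05],[-0.6,[-0.14,-5.5,0],-0.05],[-0.6,[-0.07,-3.8,0],-0.035],[-0.6,[0,0,0],0],[-0.6,[0,0,0],0]]}}

```text
time: 8.7
tool_pos: [670.2, -26.1, 99.8]
tcp_rot: [-179.9, 0.2, 25.2]
ft_force: [-2.5, 0.5, -10.2]
finger_gap: 27.0
grip_force: 45.1
```

```bash
python3 - <<'E'
from h import *
s=sense();print(s["tool_pos"],s["tcp_rot"],s["ft_force"])
a=knob();b=knob("top");c=knob("wrist");save(b,"t2.png")
def crop(p,cx,cy,k): 
    i=cv2.getRectSubPix(p["color"][:,:,::-1].copy(),(k,k),(cx,cy));return cv2.resize(i,(390,390),interpolation=cv2.INTER_CUBIC)
cv2.imwrite("pics/m2.png",np.hstack([crop(b,320,190,90),crop(a,335,255,90)]))
E
```

```text
[670.16884458 -26.06234512  99.8379821 ] [-179.89760523    0.18686802   25.18447015] [ -2.49112851   0.4506265  -10.1933987 ]
side 0.72 [668.7 -27.9 114.7]
top 0.26 [574.1 -75.8  46.6]
wrist 0.62 [668.8 -26.8 115.9]
```

View pics/m2.png

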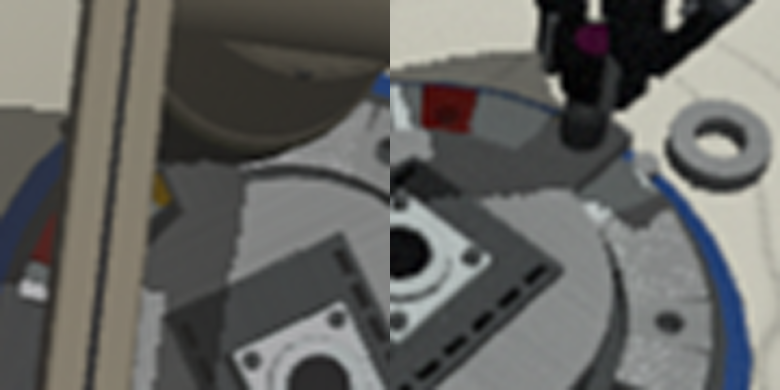

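The top view is blocked by the arm. The side crop shows the pin over the aluminium just short of the yellow tile. I'll move 4 mm on and lower gently.

{"api": "play_rows", "payload": {"increments": [[-0.6,[-0.05,-4,0],-0.036],[-0.6,[0,0,1],0],[-0.6,[0,0,1],0],[-0.6,[0,0,0],0]]}}

```text
time: 9.33
tool_pos: [668.6, -22.9, 98.2]
tcp_rot: [-179.9, 0.2, 27.3]
ft_force: [-6.7, -1.0, -10.0]
finger_gap: 26.7
grip_force: 45.4
```

{"api": "play_rows", "payload": {"increments": [[-0.6,[0,0,0.5],0],[-0.6,[0,0,0],0]]}}

```text
time: 9.5
tool_pos: [668.6, -22.9, 97.8]
tcp_rot: [-179.9, 0.2, 27.3]
ft_force: [-6.1, -1.9, -8.4]
finger_gap: 26.7
grip_force: 45.4
```

{"api": "play_rows", "payload": {"increments": [[-0.6,[0,0,0.4],0],[-0.6,[0,0,0],0]]}}

```text
time: 9.67
tool_pos: [668.6, -22.9, 97.5]
tcp_rot: [-179.9, 0.2, 27.3]
ft_force: [-6.7, -1.1, -8.4]
finger_gap: 27.0
grip_force: 45.4
```

{"api": "play_rows", "payload": {"increments": [[-0.6,[0,0,0.5],0],[-0.6,[0,0,0],0]]}}

```text
time: 9.83
tool_pos: [668.6, -23.0, 97.4]
tcp_rot: [-179.9, 0.2, 27.3]
ft_force: [-7.9, -1.5, -7.1]
finger_gap: 26.8
grip_force: 45.5
```

{"api": "play_rows", "payload": {"increments": [[-0.6,[0,0,0.4],0],[-0.6,[0,0,0],0]]}}

```text
time: 10.0
tool_pos: [668.7, -23.0, 97.3]
tcp_rot: [-179.9, 0.2, 27.3]
ft_force: [-8.7, -0.6, -4.2]
finger_gap: 26.7
grip_force: 45.7
```

{"api": "play_rows", "payload": {"increments": [[-0.35,[0,0,0],0],[-0.2,[0,0,0],0],[-0.2,[0,0,0],0],[-0.2,[0,0,0],0],[-0.2,[0,0,0],0]]}}

```text
time: 10.42
tool_pos: [671.3, -22.5, 99.1]
tcp_rot: [179.9, -0.2, 27.4]
ft_force: [0.1, 0.3, 0.4]
finger_gap: 34.0
grip_force: 0.0
```

```bash
python3 - <<'E'
from h import *
s=sense();print(s["tool_pos"],s["tcp_rot"],s["ft_force"])
a=knob();c=knob("wrist");save(c,"w3.png")
E
```

```text
[671.296546   -22.48659688  99.11637953] [ 1.79906013e+02 -1.52606233e-01  2.73523944e+01] [0.09253646 0.3303403  0.42566678]
side 0.5 [669.2 -21.  113.9]
wrist 0.96 [670.6 -23.8 111.7]
```

View pics/w3.png

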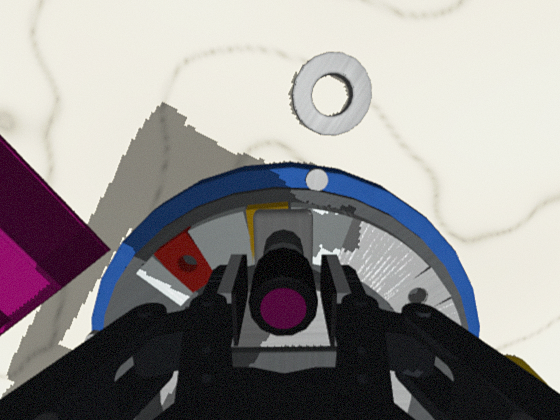

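The knob is free and centred at (285,310), with the yellow tile just left of the lug at about (258,215). The red hole is at (188,263) and the home hole at (418,296).

```bash
python3 - <<'E'
from h import *
c=snapshot("wrist")
g=cv2.cvtColor(c["color"],cv2.COLOR_RGB2GRAY)
def ref(u,v,R=9):
    w=g[v-R:v+R+1,u-R:u+R+1].astype(float); m=w<np.percentile(w,30); y,x=np.nonzero(m); return u-R+x.mean(),v-R+y.mean()
pts=[]
for u,v,z in ((188,263,45),(418,296,44.6)):
    a=ref(u,v);P=ray(c,*a,z);pts.append(P);print(a,P.round(1))
d=np.linalg.norm(pts[0][:2]-pts[1][:2]);ang=2*np.arcsin(min(1,d/220));print(d,np.degrees(ang),ang-np.pi/6)
m=(pts[0]+pts[1])[:2]/2;t=(pts[0]-pts[1])[:2]/d;n=np.array([-t[1],t[0]]);O=m+n*np.sqrt(110**2-d*d/4);print("pivot",O)
k=sense()["tool_pos"][:2]-O;h=pts[1][:2]-O;print(np.linalg.norm(k),np.arctan2(k[1],k[0])-np.arctan2(h[1],h[0]))
E
```

```text
(np.float64(185.66037735849056), np.float64(264.8490566037736)) [620.9  23.4  45. ]
(np.float64(418.37864077669906), np.float64(299.28155339805824)) [ 668.5 -123.6   44.6]
154.5707820922314 89.27106124275205 1.0344751698372252
pivot [570.20176995 -74.20452447]
112.63532723431808 0.9446079144761685
```

{"api": "play_rows", "payload": {"increments": [[-0.2,[0,-1.5,0],-0.01],[-0.2,[0,-1.5,0],-0.01],[-0.2,[0,-1,0],-0.01],[-0.2,[0,-1,0],-0.01],[-0.2,[0,0,0],0]]}}

```text
time: 11.08
tool_pos: [667.5, -17.7, 97.4]
tcp_rot: [-180.0, 0.0, 29.7]
ft_force: [0.5, -2.1, -0.3]
finger_gap: 33.6
grip_force: 0.3
```

{"api": "play_rows", "payload": {"increments": [[-0.2,[0,-1,0],-0.01],[-0.2,[0,-1,0],-0.01],[-0.2,[0,0,0],0]]}}

```text
time: 11.33
tool_pos: [666.5, -15.8, 97.5]
tcp_rot: [-180.0, -0.0, 30.9]
ft_force: [0.2, 0.8, -0.7]
finger_gap: 34.3
grip_force: 0.0
```

```bash
cat >> h.py <<'E'
def purp(n="side"):
    c=snapshot(n);hsv=cv2.cvtColor(c["color"],cv2.COLOR_RGB2HSV)
    m=((hsv[...,0]>135)&(hsv[...,0]<172)&(hsv[...,1]>120)&(hsv[...,2]>40)).astype(np.uint8)
    k,l,st,ce=cv2.connectedComponentsWithStats(m)
    for i in range(1,k):
        if 15<st[i,4]: print(n,st[i,4],ce[i].round(2))
    s=sense();print(s["time"],s["tool_pos"].round(1),s["ft_force"].round(1))
    return c
E
python3 -c "
from h import *
purp();knob()"
```

```text
side 1512 [257.52 197.34]
side 28 [256.36 171.61]
side 79 [233.97 221.75]
side 41 [332.46 220.49]
side 248 [277.96 285.08]
11.3833 [666.5 -15.9  97.5] [ 0.5 -0.1  0.4]
side 0.52 [667.9 -18.4 102.2]
```

```bash
python3 - <<'E'
from h import *
a=purp();b=knob("wrist")
i=cv2.resize(cv2.getRectSubPix(a["color"][:,:,::-1].copy(),(100,100),(335,250)),(400,400),interpolation=cv2.INTER_CUBIC)
w=cv2.resize(b["color"][:,:,::-1],(396,400*420//560));w=cv2.copyMakeBorder(w,0,400-w.shape[0],0,0,0)
cv2.imwrite("pics/s3.png",np.hstack([i,w]))
E
```

```text
side 1579 [256.58 198.39]
side 43 [332.42 220.53]
side 250 [277.94 285.12]
11.5333 [666.6 -16.1  97.5] [-0.4 -0.2 -0. ]
wrist 0.72 [663.7 -17.1 106. ]
```

View pics/s3.png

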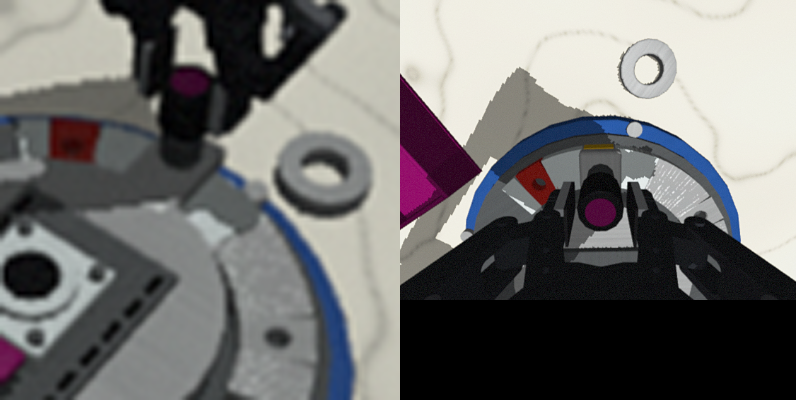

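The side crop shows the knob over the yellow tile, and the wrist view shows it still nearly centred between the fingers. I'll triangulate its top to see whether the pin has dropped.

```bash
cat >> h.py <<'E'
def blob(c,near,R):
    hsv=cv2.cvtColor(c["color"],cv2.COLOR_RGB2HSV)
    m=(hsv[...,0]>135)&(hsv[...,0]<172)&(hsv[...,1]>120)&(hsv[...,2]>40)
    v,u=np.nonzero(m);k=np.hypot(u-near[0],v-near[1])<R;return u[k].mean(),v[k].mean()
def tri():
    from numpy.linalg import solve
    a=snapshot("side");b=snapshot("wrist");A=np.zeros((3,3));y=np.zeros(3)
    for c,n,R in ((a,(332,220),14),(b,(283,305),40)):
        u,v=blob(c,n,R);T=np.array(c["world_from_camera"]);d=T[:3,:3]@solve(np.array(c["intrinsics"]),[u,v,1]);d/=np.linalg.norm(d)
        M=np.eye(3)-np.outer(d,d);A+=M;y+=M@T[:3,3];print((round(u,1),round(v,1)))
    s=sense();print("dot",solve(A,y).round(1),s["time"],s["tool_pos"].round(1),s["ft_force"].round(1))
E
python3 -c "
from h import *
tri()"
```

```text
(np.float64(332.4), np.float64(220.5))
(np.float64(282.8), np.float64(296.9))
dot [665.  -15.6 119.8] 11.7333 [666.6 -16.2  97.5] [-0.5  0.2 -0. ]
```

{"api": "play_rows", "payload": {"increments": [[0.0,[0,0,0],0],[0.2,[0,0,0],0],[0.2,[0,0,0],0],[0.2,[0,0,-12],0],[0.2,[0,0,-12],0],[0.2,[0,0,-12],0],[0.2,[0,0,0],0],[0.2,[0,0,0],0]]}}

```text
time: 12.4
tool_pos: [668.1, -16.3, 136.1]
tcp_rot: [179.9, -0.2, 30.8]
ft_force: [-0.0, -0.6, 0.1]
finger_gap: 51.2
grip_force: 0.0
```

```bash
sed -i 's/(283,305),40/(283,275),60/' h.py; python3 -c "
from h import *
tri();knob();c=knob('wrist');knob('wrist');knob()
print(blob(c,(283,275),60))"
```

```text
(np.float64(332.4), np.float64(220.5))
(np.float64(282.1), np.float64(259.6))
dot [664.9 -15.6 120. ] 12.5 [666.6 -16.2 133.6] [0.3 0.1 0.1]
side 0.51 [662.6 -15.5 104.7]
wrist 0.84 [663.2 -13.1 104.8]
wrist 0.63 [667.9 -14.9 102. ]
side 0.82 [663.9 -16.3 105.7]
(np.float64(283.59144385026735), np.float64(259.64812834224597))
```

```bash
python3 - <<'E'
from h import *
from scipy.spatial.transform import Rotation as R
a=snapshot("side");b=snapshot("wrist");s=sense()
def P(p,r): T=np.eye(4);T[:3,:3]=R.from_euler("xyz",r,degrees=True).as_matrix();T[:3,3]=p;return T
X=np.linalg.inv(P(s["tool_pos"],s["tcp_rot"]))@np.array(b["world_from_camera"])
T1=P([669.77,-118.48,230.27],[179.99,.07,-25.375])@X
A=np.zeros((3,3));y=np.zeros(3)
for K,T,u,v in ((a["intrinsics"],np.array(a["world_from_camera"]),359.8,260.55),(b["intrinsics"],T1,287.87,202.46)):
    d=T[:3,:3]@np.linalg.solve(np.array(K),[u,v,1]);d/=np.linalg.norm(d);M=np.eye(3)-np.outer(d,d);A+=M;y+=M@T[:3,3]
print("home dot tri",np.linalg.solve(A,y))
T=np.array(a["world_from_camera"]);K=np.array(a["intrinsics"])
for z in (118,126):
    q=np.linalg.inv(T)@[664.9,-15.6,z,1];q=K@q[:3];print(z,q[:2]/q[2])
E
```

```text
home dot tri [ 670.73518302 -121.67021538  119.74985326]
118 [332.50961027 221.30301948]
126 [332.87893912 218.45395702]
```

By the same measurement the knob top read 119.75 mm at home and 119.8 to 120.0 mm now, so the pin is fully home. I'll retreat and hand in.

{"api": "play_rows", "payload": {"increments": [[0.2,[0,0,-20],0],[0.2,[0,0,-20],0],[0.2,[0,0,-20],0],[0.2,[0,0,0],0],[0.2,[0,0,0],0],[0.2,[0,0,0],0]]}}

```text
time: 13.5
tool_pos: [666.4, -16.2, 192.9]
tcp_rot: [-180.0, 0.0, 30.8]
ft_force: [-0.8, -0.4, -0.3]
finger_gap: 51.5
grip_force: 0.0
```

```bash
python3 -c "
from bench import *
print(hand_in())"
```

```text
the job is handed in; nothing more can be done
None
```

The job is handed in at about 13.5 s: by camera the pin is fully home in the yellow tile's hole (turntable at about 1.02 rad), the arm is clear and the bystanders were left alone, but `hand_in()` gave no verdict.

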